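# Dispense one bearing ball and present it level in the optical gauge

## Task

Press the dispenser's spring pedal down to its stop once, so that a single steel ball drops into the pocket of the tray under the spout, and let the pedal up again. Then take the tray by its black handle, draw it out and carry it level, with the ball riding loose in its pocket, to the optical gauge, and finish while still holding it there: tray level and still, the ball midway between the two heads and centred on their round windows. Nothing may touch the gauge, and the other things on the bench stay where they lie.

Things in the scene. Friction and masses are not known exactly. Their poses are not given: they have to be found in the camera images.
- dispenser: Ball dispenser, grey base, dark steel track, fixed to the bench. Origin on the bench straight below the spout. A track 27 mm wide with four steel balls rises at 10 degrees from the spout towards +y, far end at y +0.135, about 90 mm high. Base plate 6 mm thick, x -32 to +32 mm, y -62 to +120 mm, with a wing under the pedal (x -78 to -28, y -48 to +22 mm).
- spout (a point): Centre of the spout's mouth, 44 mm above the bench; clear plastic, 28 x 28 mm, its top 76 mm above the bench. It opens over the tray's pocket, 12 mm above the top of a ball lying there: first lift the tray 3 to 8 mm (out of 5 mm high ledges at its sides and at +y, 3 mm play), draw it at least 50 mm towards the dispenser's -y, then raise it.
- pedal (a joint): Hinge of the dispenser's spring pedal, rad: 0 up at rest, 0.5 down on its stop. A spring returns it; holding it on the stop takes about 7 N at the pad. The ball is let go only well down the travel (beyond about 0.35) and drops within half a second; each full press lets one ball go.
- pedal_pad (a point): Centre of the top of the pedal's black rubber pad (28 x 30 mm), moving with the pedal. At rest it is at (-0.055, -0.024, 0.067) in the dispenser's frame, tilted 15 degrees; on the stop it is 31 mm lower (z 0.037) and about as far along y. The hinge line runs along the dispenser's x at y +0.034, z 0.047. The spout stands 40 mm beside the pad.
- tray: The single-ball tray, loose, about 0.11 kg: an aluminium plate 50 (x) x 56 (y) x 9 mm with a round pocket in the middle and a straight black handle towards -y. Origin at the middle of the plate's underside, z up. At the start it lies on the dispenser's base plate, pocket under the spout, handle over the bench. More than 17 degrees of tilt counts as tipping it.
- tray_pocket (a point): Centre of the pocket's flat floor, 5.5 mm above the tray's underside. The pocket is 26 mm across and 3.5 mm deep; a ball lying in it has its centre 10 mm above this point and can roll 3 mm to any side.
- tray_grip (a point): Middle of the black handle: a bar 14 mm wide (tray's x), 74 mm long (tray's y), 18 mm tall (top 9 mm above this point, underside 10 mm above the bench at the start). It lies 105 mm from the pocket's centre towards the tray's -y and 7.5 mm above the pocket's floor; axes as the tray's.
- ball_1: Steel ball, 20 mm, 33 g: the lowest of the four on the track, the next to drop. Origin at its centre.
- ball_2: Second steel ball on the track, 20 mm. It must stay in the dispenser.
- gauge: Optical shadow gauge, fixed: a rail (62 x 230 mm, 18 mm high) along its y with two grey heads facing each other, each 56 (x) x 48 (y) mm, 136 mm high; a small readout on the +y head. Their inner faces stand 104 mm apart (99 mm between the black window bezels). Origin on the bench below the middle. The gap is open towards -x (the robot's side), +x and upwards.
- gauge_beam (a point): The measuring point: midway between the two heads' round windows (36 mm across), 105 mm above the bench, axes as the gauge's (y along the beam, x across it). The ball's centre belongs here.
- clamp_disc: Scalloped aluminium clamp disc, 47 mm, a bystander.
- cap_ring: Black ring, 41 mm, 11 mm high, a bystander.
- steel_lid: Round steel lid, 46 mm, a bystander.
- magnet: Curved steel magnet, 20 x 46 mm, a bystander.

How it is judged (in metres and radians):
On the way, in this order (a step that is already met when the one before it is completed fails the run):
1. the pedal is pressed down (value of joint pedal above 0.3 rad).
2. a ball lies in the tray's pocket and the pedal is up again (horizontal distance between ball_1 and tray_pocket below 0.007 m and z of ball_1 in the frame of tray_pocket between 0.007 and 0.0125 m and value of joint pedal below 0.08 rad), for 0.2 s.
3. the tray is lifted by its handle with the ball in its pocket (horizontal distance between ball_1 and tray_pocket below 0.007 m and z of ball_1 in the frame of tray_pocket between 0.007 and 0.0125 m and height (world z) of tray above 0.05 m and contact force between the fingers and tray above 1 N), for 0.1 s.
At the end, for the whole second after the job is handed in: The robot holds the tray by its handle, clear of the gauge, still and level within 6 degrees, with the ball in its pocket; the ball's centre is within 8 mm of the beam's centre in height and across the beam, and within 20 mm of midway between the heads. The pedal is up (all of step 2 and x of ball_1 in the frame of gauge_beam between -0.008 and 0.008 m and y of ball_1 in the frame of gauge_beam between -0.02 and 0.02 m and z of ball_1 in the frame of gauge_beam between -0.008 and 0.008 m and angle between tray's own z axis and vertical below 0.1 rad and contact force between the fingers and tray above 1 N and contact force between tray and gauge below 0.1 N and contact force between tray and dispenser below 0.1 N and linear speed of tray below 0.02 m/s and linear speed of ball_1 below 0.03 m/s); the arm keeps its last pose, push and grip.
It fails at once if the tray is tipped by more than 17 degrees (angle between tray's own z axis and vertical above 0.3 rad).
It fails at once if the ball falls off the tray (height (world z) of ball_1 below 0.018 m).
It fails at once if a second ball is let out (distance of ball_2 from where it was at the start of the episode above 0.035 m).
It fails at once if the gauge is knocked (contact force between gauge and anything else above 1.5 N).
It fails at once if another thing on the bench is displaced (distance of any of clamp_disc, cap_ring, steel_lid, magnet from where it was at the start of the episode above 0.025 m).
It also fails if it takes over 72 s, if anything falls off the work surface, if the arm or the gripper's body presses on something with over 40 N, if the wrist force passes 120 N, or if a joint passes its speed limit or range.

## Robot

A 7-joint arm with a two-finger parallel gripper is mounted at the origin on a cart in front of the work surface, level with it; the furniture and walls round the work are solid. World frame = base frame: x ahead of the robot, y to its left, z up, the work surface at z = 0. Lengths are in mm, angles in rad, forces in N, time in s.
With the tool pointing down it reaches from about 400 to 875 mm from the base axis. Payload 4.4 kg.
Tool frame: the origin (TCP) lies midway between the tips of the shut fingers; the grasp point (between the pads) lies 19 mm behind it; z points along the fingers, y is the line along which they close (so a half turn about z gives the same grasp; the last joint's range is limited). The gripper opens to 85 mm and grips with 20 to 120 N. Pads are 22 mm wide; open, the fingers measure 114 mm over their backs; the gripper's body (76 mm by 85 mm) begins 54 mm behind the grasp point. The pads swing forward as they close: fully open they stand 13 mm farther back than shut.
Start: joints at [1.164, 0.628, 0.038, 1.517, -0.027, 0.996, -0.02], TCP at [217.285, -612.622, 231.313] pointing down, gripper open.
Joint ranges: [-3.06, 3.06], [-0.37, 2.12], [-1.25, 1.32], [0.18, 2.47], [-1.1, 4.24], [0.23, 1.98], [-2.94, 2.94]. Speed limits (rad/s): [2.57, 2.57, 3.14, 3.14, 3.14, 3.14, 3.14].

## Interface

Orientations are given as [roll, pitch, yaw] about the fixed x, y, z axes, in that order (R = Rz(yaw) Ry(pitch) Rx(roll)).
In Python, from cell import read_state, get_image, finish_job gives the robot as it stands.
- The arm moves only by the tool send_rows, never from a script. Its argument "series" is a list of rows, each an object of numbers: "ax", "ay", "az": the turn, a rotation vector about the tool's x, y, z in rad; "dx", "dy", "dz": the shift along the tool's x, y, z in cm; "hand": the closure, from 0 (fully open) to 1 (shut). In form: [{"ax": .., "ay": .., "az": .., "dx": .., "dy": .., "dz": .., "hand": ..}, ...]. A call has 1 to 10 rows; each row is the pose to reach, as a shift and turn from the pose commanded when the call began, along the tool's axes at that moment; what a row does not reach only later rows make up. A row lasts 1/10 s, in which the tool goes at most 50 mm and 8.59 degrees, less where a joint would pass 70% of its speed; a pose out of reach is approached as far as the arm can. A call with a gripper value outside its range is refused whole. The fingers move at their own pace and stop on an object; the grip force is fixed at half the most. Time passes only in rows, so rows that repeat a pose let the fingers close. It gives the time, the measured TCP pose, the force, the opening and the grip force at its end, in the units of the state.
- read_state(): the state, without advancing time (a new reading comes with each control period).
- get_image(name): name is "side" or "top" or "wrist"; returns a dict with "pixels" (480x640x3 uint8, red, green, blue), "mtx" (3x3 intrinsics, pixels), "R" (3x3) and "t" (3): a world point X has camera coordinates R X + t. Camera axes: x right, y down, z forward; pixel columns grow to the right and rows downward; lengths in mm; the calibration is good to about 2 mm. A picture is of the moment at which its call begins. There is no depth.
- finish_job(): hands the job in; it is judged then, once.
The state is a dict: "clock": time; "qpos": joint angles; "qd": joint speeds; "tau": joint torques, N m; "eef_pos": TCP position; "tool_rot": TCP orientation; "force": force on the tool from outside, world axes, zero at the start; "torque": the same for the moment, N m; "width": finger opening in mm; "gripper_force": force on a finger pad.
Only numpy, scipy, OpenCV 4.12 (cv2) and the standard library are available. Lean on these libraries where they do the work, as an engineer would, in place of code of your own. Each camera call takes 0.05 s, during which the arm holds its last target. There are 200 camera calls.

## Working session

There is one attempt and no reset: what is moved stays moved. The work goes in short steps, Python scripts to look and compute and a tool call to move; the robot and the scene stay as the last step left them, time stands still between calls to the robot, and variables do not carry over. Pictures are saved under pics/ and viewed, at most 10 in all, crops included, and the job is handed in when it is done.

Besides the shell and the picture viewer there is one more tool, called after ">>>" as name(argument=value, ...) on one line, values as JSON. send_rows: Moves the arm, as the interface text tells. Its arguments: {"type":"object","properties":{"series":{"type":"array","items":{"type":"object","properties":{"ax":{"type":"number"},"ay":{"type":"number"},"az":{"type":"number"},"dx":{"type":"number"},"dy":{"type":"number"},"dz":{"type":"number"},"hand":{"type":"number"}}}}},"required":["series"]}

```bash
mkdir -p pics; ls; python3 - <<'E'
from cell import *
import cv2,numpy as np,pickle
for n in("side","top"):
    d=get_image(n);pickle.dump(d,open(n+'.pkl','wb'))
    cv2.imwrite(f'pics/{n}0.png',d['pixels'][:,:,::-1])
    print(n,d['mtx'].tolist(),(-d['R'].T@d['t']).round(0),d['R'].round(2).tolist())
print(read_state())
E
```

```text
pics
side [[546.8273700580444, 0.0, 326.4513846448508], [0.0, 546.8273700580444, 248.57963731623425], [0.0, 0.0, 1.0]] [173. 671. 905.] [[-0.89, -0.46, -0.02], [-0.3, 0.62, -0.72], [0.34, -0.64, -0.69]]
top [[441.9914433958432, 0.0, 320.8694924545784], [0.0, 441.9914433958432, 232.80890581173088], [0.0, 0.0, 1.0]] [ 472. -101. 1027.] [[-0.02, -1.0, -0.02], [-0.99, 0.02, -0.12], [0.12, 0.02, -0.99]]
{'clock': 0.1, 'qpos': array([ 1.1642094 ,  0.62926528,  0.03846567,  1.51830196, -0.02698585,
        0.99632468, -0.02001772]), 'qd': array([ 1.19368995e-03, -4.34857430e-03, -5.89551389e-05, -2.35317576e-03,
       -1.97705435e-03,  7.71544192e-04, -6.77785733e-04]), 'tau': array([ 3.49915819e-03, -5.64535511e+01,  1.23074558e+00, -1.93974119e+01,
        1.13060785e-02,  5.44515759e-03,  2.40169987e-05]), 'eef_pos': array([ 217.06419393, -612.06044924,  230.46304553]), 'tool_rot': array([-3.13981249e+00,  4.38971531e-05,  3.40759258e-01]), 'force': array([-0.21685837, -0.49032529, -0.43659852]), 'torque': array([ 0.02508616, -0.01555602,  0.00782616]), 'gripper_force': 0.0, 'width': 85.70845573185859}
```

View pics/side0.png

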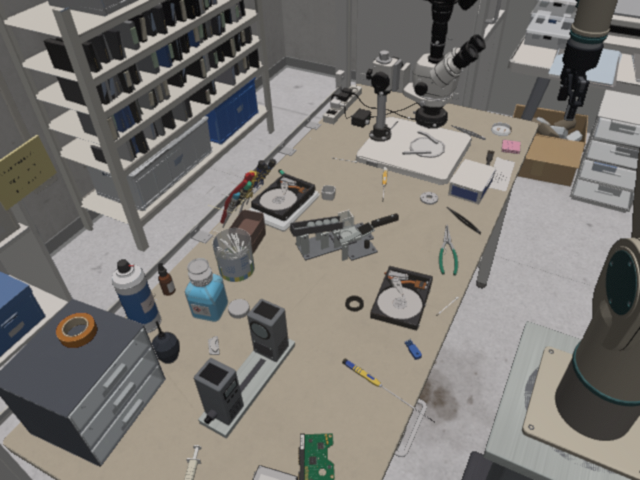

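View pics/top0.png

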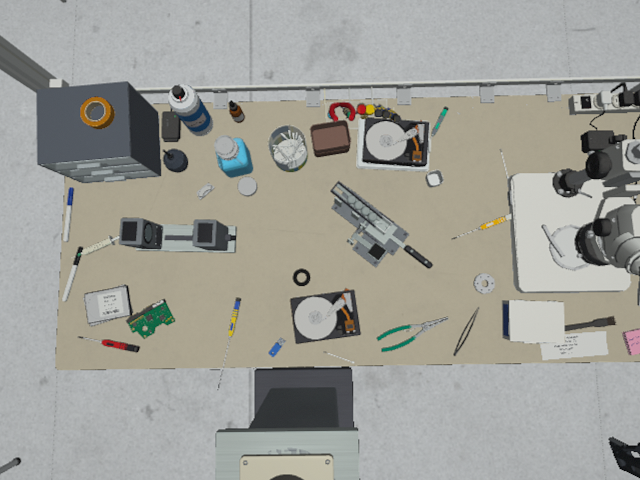

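The top view shows the dispenser near (375,225) with the handle tip at (430,265), and the gauge with its heads at (138,232) and (210,233). I'll enlarge both.

```bash
python3 - <<'E'
import cv2,numpy as np,pickle
T=pickle.load(open('top.pkl','rb'))['pixels'];S=pickle.load(open('side.pkl','rb'))['pixels']
def c(I,x,y,w,h,k):return cv2.resize(I[y:y+h,x:x+w],None,fx=k,fy=k,interpolation=cv2.INTER_CUBIC)
a=c(T,325,170,114,100,7)[:,:,::-1]; cv2.imwrite('pics/topdisp.png',a[:600,:798])
b=np.hstack([c(T,110,205,133,60,6)[:,:798]]); d=c(S,285,200,133,60,4)
o=np.zeros((600,800,3),np.uint8);o[:360,:798]=b;o[360:,:532]=d
cv2.imwrite('pics/mix.png',o[:,:,::-1])
E
```

```text
(no output)
```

View pics/topdisp.png

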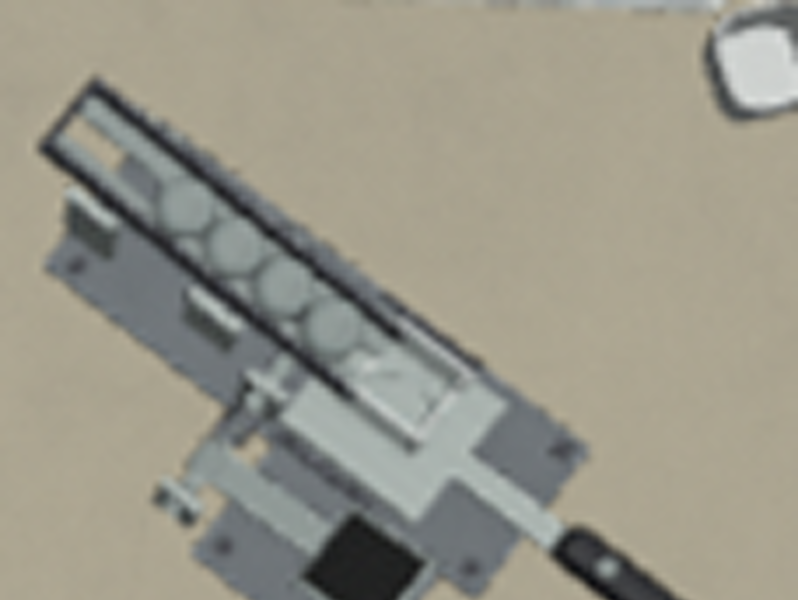

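View pics/mix.png

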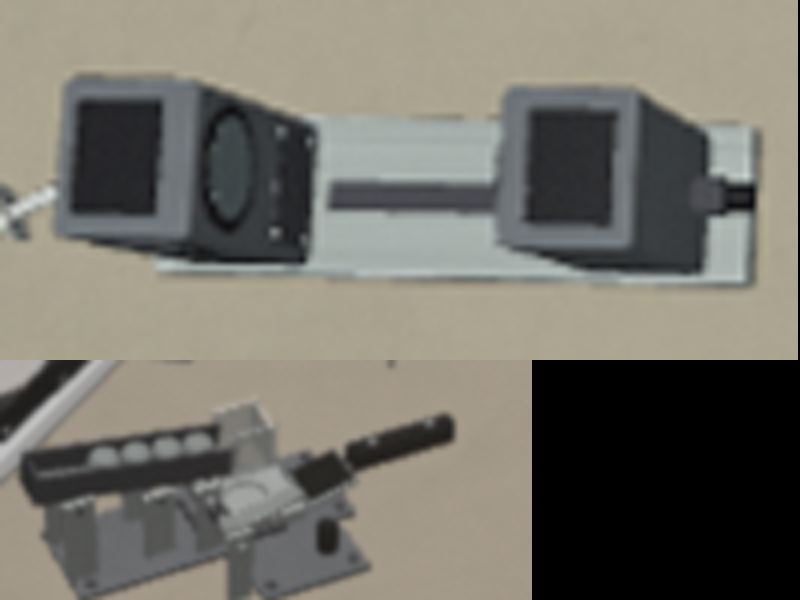

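The top crop shows the dispenser's plate corners, pad and tray edges. The mix shows the gauge head tops and rail, plus the side view of the handle. Next I'll fit the poses by least squares.

```bash
cat > h.py <<'E'
import numpy as np,pickle,cv2
from scipy.optimize import least_squares
T=pickle.load(open('top.pkl','rb'));S=pickle.load(open('side.pkl','rb'))
def proj(d,P):
    c=np.atleast_2d(P)@d['R'].T+d['t'];return (c@d['mtx'].T)[:,:2]/c[:,2:]
def W(p,P):
    c,s=np.cos(p[2]),np.sin(p[2]);P=np.atleast_2d(P).astype(float);return P@np.array([[c,s,0],[-s,c,0],[0,0,1]])+[p[0],p[1],0]
def fit(obs,p0):
    f=lambda p:np.concatenate([(proj(d,W(p,P))-u).ravel() for d,P,u in obs])
    r=least_squares(f,p0,loss='soft_l1');print(r.x.round(3),np.degrees(r.x[2]).round(2));print(r.fun.reshape(-1,2).round(1).tolist());return r.x
def cr(x,y,k,ox,oy):return np.array([(x+.5)/k-.5+ox,(y+.5)/k-.5+oy])
E
python3 - <<'E'
from h import *
t=lambda x,y:cr(x,y,7,325,170)
s=lambda x,y:cr(x,y-360,4,285,200)
g=lambda x,y:cr(x,y,6,110,205)
O=[(T,[32,-62,6],t(588,448)),(T,[-32,120,6],t(45,265)),(T,[-32,-62,6],t(470,598)),(T,[-25,-28,15],t(417,522)),(T,[25,-28,15],t(508,400)),
(T,[-14,-14,76],t(415,448)),(T,[14,-14,76],t(475,375)),
(S,[-78,-48,6],s(370,570)),(S,[-32,120,6],s(85,598))]
p=fit(O,[500,-200,-.6])
# handle
H=[(S,[0,-142,28],s(447,420)),(S,[0,-68,28],s(352,446)),(T,[-7,-68,28],t(553,550)),(T,[7,-68,28],t(578,525))]
q=fit(H,p)
G=[(T,[28,100,136],g(65,80)),(T,[-28,100,136],g(57,234)),(T,[-28,52,136],g(190,242)),(T,[28,52,136],g(198,82)),
(T,[28,-52,136],g(503,90)),(T,[-28,-52,136],g(497,243)),(T,[-28,-100,136],g(634,250)),(T,[28,-100,136],g(640,92)),
(T,[31,-115,18],g(758,125)),(T,[-31,-115,18],g(750,285)),(T,[-31,115,18],g(155,272))]
gg=fit(G,[500,300,0])
np.savez('poses.npz',p=p,q=q,g=gg)
print('pad',W(p,[-55,-24,67]),'grip',W(q,[0,-105,19]),'grip by p',W(p,[0,-105,19]))
for n,d in(('T',T),('S',S)):
  print(n,proj(d,W(p,[[-55,-24,67],[0,-105,28],[0,0,76]])).round(1).tolist(),proj(d,W(gg,[[0,76,136],[0,-76,136]])).round(1).tolist())
E
```

```text
[ 600.796 -221.374   -0.688] -39.4
[[0.6, 0.5], [-0.6, 0.0], [0.7, 0.7], [-1.1, -0.3], [-0.9, 0.2], [0.5, -0.3], [-0.1, 0.0], [0.5, -1.6], [-1.2, -0.2]]
[ 600.612 -224.197   -0.716] -41.01
[[2.2, -0.8], [-1.1, 0.3], [-0.3, 0.5], [0.1, -0.6]]
[ 5.85475e+02  2.26661e+02 -3.90000e-02] -2.21
[[-0.5, -0.6], [-1.2, 0.9], [-0.0, 0.0], [0.5, -0.5], [0.0, -0.9], [-0.5, 0.9], [0.1, 0.2], [0.5, -0.7], [0.2, 0.2], [0.3, 0.3], [0.2, 0.4]]
pad [[ 543.06214755 -205.00885888   67.        ]] grip [[ 531.71513868 -303.43238448   19.        ]] grip by p [[ 534.14905774 -302.51043236   19.        ]]
T [[376.0, 251.3], [417.6, 255.7], [383.2, 224.2]] [[130.5, 231.1], [204.4, 232.5]]
S [[364.9, 228.2], [384.1, 217.5], [345.5, 214.1]] [[215.1, 371.5], [266.3, 309.5]]
```

```bash
cat >> h.py <<'E'
def delta(x,y,z,yaw):
    from cell import read_state
    from scipy.spatial.transform import Rotation as R
    s=read_state();A=R.from_euler('xyz',s['tool_rot']);B=R.from_euler('xyz',[np.pi,0,yaw])
    print('now',s['clock'],s['eef_pos'].round(1),s['tool_rot'].round(3),'q',s['qpos'].round(2),'w',round(s['width'],1),'F',s['force'].round(1),round(s['gripper_force'],1))
    print('d cm',(A.inv().apply(np.array([x,y,z])-s['eef_pos'])/10).round(2),'a',(A.inv()*B).as_rotvec().round(3))
E
python3 -c "
from h import *
delta(543,-205,130,.87)"
```

```text
now 0.1 [ 217.1 -612.1  230.5] [-3.14   0.     0.341] q [ 1.16  0.63  0.04  1.52 -0.03  1.   -0.02] w 85.7 F [-0.2 -0.5 -0.4] 0.0
d cm [ 44.32 -27.45  10.09] a [-0.002 -0.    -0.529]
```

>>> send_rows(series=[{"dx": 4, "dy": -2.5, "az": -0.05, "hand": 1}, {"dx": 8, "dy": -5, "az": -0.1, "hand": 1}, {"dx": 12, "dy": -7.5, "az": -0.15, "hand": 1}, {"dx": 16, "dy": -10, "az": -0.2, "hand": 1}, {"dx": 20, "dy": -12.5, "az": -0.25, "hand": 1}, {"dx": 24, "dy": -15, "az": -0.3, "hand": 1}, {"dx": 28, "dy": -17.5, "az": -0.35, "hand": 1}, {"dx": 32, "dy": -20, "az": -0.4, "hand": 1}, {"dx": 36, "dy": -22.5, "az": -0.45, "hand": 1}, {"dx": 40, "dy": -25, "az": -0.5, "hand": 1}])

```text
invalid input at $.series[0]: expected keys ax, ay, az, dx, dy, dz, hand
```

```bash
python3 -c "
from h import *
delta(543,-205,120,.87)"
```

```text
now 0.1 [ 217.1 -612.1  230.5] [-3.14   0.     0.341] q [ 1.16  0.63  0.04  1.52 -0.03  1.   -0.02] w 85.7 F [-0.2 -0.5 -0.4] 0.0
d cm [ 44.32 -27.45  11.09] a [-0.002 -0.    -0.529]
```

>>> send_rows(series=[{"ax": 0, "ay": 0, "dz": 0, "dx": 4, "dy": -2.5, "az": -0.05, "hand": 1}, {"ax": 0, "ay": 0, "dz": 0, "dx": 8, "dy": -5, "az": -0.1, "hand": 1}, {"ax": 0, "ay": 0, "dz": 0, "dx": 12, "dy": -7.5, "az": -0.15, "hand": 1}, {"ax": 0, "ay": 0, "dz": 0, "dx": 16, "dy": -10, "az": -0.2, "hand": 1}, {"ax": 0, "ay": 0, "dz": 0, "dx": 20, "dy": -12.5, "az": -0.25, "hand": 1}, {"ax": 0, "ay": 0, "dz": 0, "dx": 24, "dy": -15, "az": -0.3, "hand": 1}, {"ax": 0, "ay": 0, "dz": 0, "dx": 28, "dy": -17.5, "az": -0.35, "hand": 1}, {"ax": 0, "ay": 0, "dz": 1, "dx": 32, "dy": -20, "az": -0.4, "hand": 1}, {"ax": 0, "ay": 0, "dz": 2, "dx": 36, "dy": -22.5, "az": -0.45, "hand": 1}, {"ax": 0, "ay": 0, "dz": 3, "dx": 40, "dy": -25, "az": -0.5, "hand": 1}])

```text
clock: 1.1
eef_pos: [511.5, -241.7, 200.8]
tool_rot: [-3.141, 0.0, 0.843]
force: [-0.2, -0.8, 0.8]
width: -0.3
gripper_force: 0.0
```

```bash
python3 -c "
from h import *
delta(543,-205,100,.87)"
```

```text
now 1.1 [ 511.5 -241.7  200.8] [-3.141  0.     0.843] q [ 0.47  0.54 -0.11  1.79  0.08  0.81 -0.41] w -0.3 F [-0.2 -0.8  0.8] 0.0
d cm [ 4.84 -0.09 10.08] a [-0.     0.    -0.027]
```

>>> send_rows(series=[{"ax": 0, "ay": 0, "dz": 2, "dx": 2.5, "dy": 0, "az": -0.03, "hand": 1}, {"ax": 0, "ay": 0, "dz": 4, "dx": 4.8, "dy": -0.1, "az": -0.03, "hand": 1}, {"ax": 0, "ay": 0, "dz": 7, "dx": 4.8, "dy": -0.1, "az": -0.03, "hand": 1}, {"ax": 0, "ay": 0, "dz": 10, "dx": 4.8, "dy": -0.1, "az": -0.03, "hand": 1}, {"ax": 0, "ay": 0, "dz": 10, "dx": 4.8, "dy": -0.1, "az": -0.03, "hand": 1}, {"ax": 0, "ay": 0, "dz": 10, "dx": 4.8, "dy": -0.1, "az": -0.03, "hand": 1}])

```text
clock: 1.7
eef_pos: [541.7, -206.9, 101.2]
tool_rot: [-3.141, 0.0, 0.871]
force: [0.1, -0.3, 0.7]
width: -0.2
gripper_force: 0.0
```

```bash
python3 - <<'E'
from h import *
from cell import get_image
delta(543,-205,70,.87)
o=[]
for n,(x,y,w,h) in dict(side=(285,150,160,120),top=(325,170,114,100),wrist=(0,0,640,480)).items():
    I=get_image(n)
    if n=='wrist': pickle.dump(I,open('wrist.pkl','wb'))
    I=I['pixels']
    o.append(cv2.resize(I[y:y+h,x:x+w],(400,300),interpolation=cv2.INTER_CUBIC))
o.append(o[0]*0)
cv2.imwrite('pics/chk.png',np.vstack([np.hstack(o[:2]),np.hstack(o[2:])])[:,:,::-1])
E
```

```text
now 1.7 [ 541.7 -206.9  101.2] [-3.141  0.     0.871] q [ 0.38  0.7  -0.1   1.83  0.11  0.62 -0.49] w -0.2 F [ 0.1 -0.3  0.7] 0.0
d cm [ 0.23 -0.02  3.12] a [-0.001  0.     0.001]
```

View pics/chk.png

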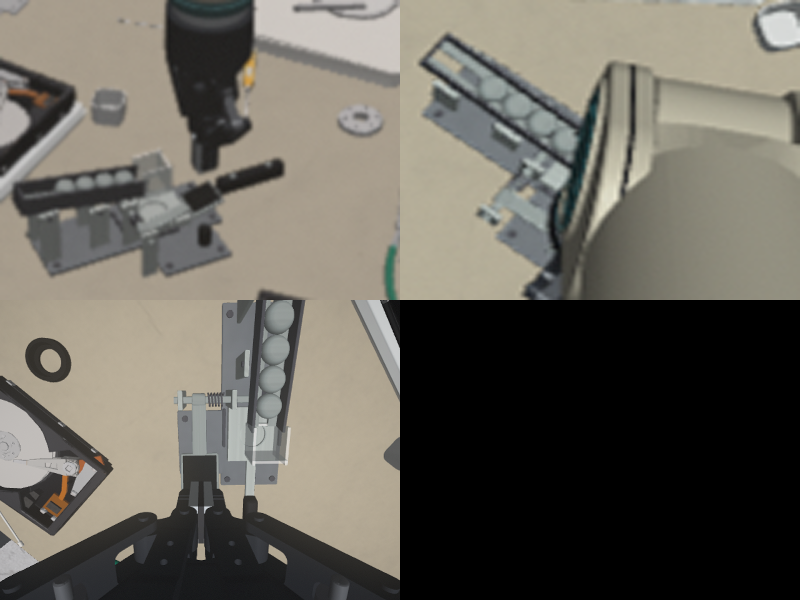

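The fingers are lined up above the pad, with the pad centre at (200,470) in the wrist quarter. I'll press now.

>>> send_rows(series=[{"ax": 0, "ay": 0, "dz": 1.5, "dx": 0.2, "dy": 0, "az": 0, "hand": 1}, {"ax": 0, "ay": 0, "dz": 3, "dx": 0.2, "dy": 0, "az": 0, "hand": 1}, {"ax": 0, "ay": 0, "dz": 3.8, "dx": 0.2, "dy": 0, "az": 0, "hand": 1}, {"ax": 0, "ay": 0, "dz": 4.4, "dx": 0.2, "dy": 0, "az": 0, "hand": 1}, {"ax": 0, "ay": 0, "dz": 5, "dx": 0.2, "dy": 0, "az": 0, "hand": 1}, {"ax": 0, "ay": 0, "dz": 5.5, "dx": 0.2, "dy": 0, "az": 0, "hand": 1}, {"ax": 0, "ay": 0, "dz": 6, "dx": 0.2, "dy": 0, "az": 0, "hand": 1}, {"ax": 0, "ay": 0, "dz": 6, "dx": 0.2, "dy": 0, "az": 0, "hand": 1}])

```text
clock: 2.65
eef_pos: [542.9, -206.1, 41.2]
tool_rot: [3.142, 0.001, 0.87]
force: [-2.5, -1.9, 6.4]
width: 0.0
gripper_force: 3.4
```

>>> send_rows(series=[{"ax": 0, "ay": 0, "dz": 0.2, "dx": 0, "dy": 0, "az": 0, "hand": 1}, {"ax": 0, "ay": 0, "dz": 0.4, "dx": 0, "dy": 0, "az": 0, "hand": 1}, {"ax": 0, "ay": 0, "dz": 0.4, "dx": 0, "dy": 0, "az": 0, "hand": 1}])

```text
clock: 2.95
eef_pos: [543.1, -205.9, 38.5]
tool_rot: [3.141, 0.001, 0.87]
force: [-4.7, -1.5, 11.7]
width: 0.0
gripper_force: 6.5
```

>>> send_rows(series=[{"ax": 0, "ay": 0, "dz": 0.1, "dx": 0, "dy": 0, "az": 0, "hand": 1}, {"ax": 0, "ay": 0, "dz": 0.1, "dx": 0, "dy": 0, "az": 0, "hand": 1}, {"ax": 0, "ay": 0, "dz": 0.1, "dx": 0, "dy": 0, "az": 0, "hand": 1}, {"ax": 0, "ay": 0, "dz": 0.1, "dx": 0, "dy": 0, "az": 0, "hand": 1}, {"ax": 0, "ay": 0, "dz": 0.1, "dx": 0, "dy": 0, "az": 0, "hand": 1}])

```text
clock: 3.45
eef_pos: [543.1, -205.9, 38.2]
tool_rot: [3.141, 0.0, 0.87]
force: [-5.3, -0.6, 17.9]
width: 0.2
gripper_force: 9.2
```

>>> send_rows(series=[{"ax": 0, "ay": 0, "dz": -1.5, "dx": 0, "dy": 0, "az": 0, "hand": 1}, {"ax": 0, "ay": 0, "dz": -3, "dx": 0, "dy": 0, "az": 0, "hand": 1}, {"ax": 0, "ay": 0, "dz": -5, "dx": 0, "dy": 0, "az": 0, "hand": 1}, {"ax": 0, "ay": 0, "dz": -8, "dx": 0, "dy": 0, "az": 0, "hand": 1}, {"ax": 0, "ay": 0, "dz": -10, "dx": -2, "dy": 0, "az": 0, "hand": 0}, {"ax": 0, "ay": 0, "dz": -12, "dx": -5, "dy": 0, "az": 0, "hand": 0}, {"ax": 0, "ay": 0, "dz": -12, "dx": -8, "dy": 2, "az": 0, "hand": 0}, {"ax": 0, "ay": 0, "dz": -12, "dx": -8, "dy": 5, "az": 0, "hand": 0}, {"ax": 0, "ay": 0, "dz": -12, "dx": -8, "dy": 5, "az": 0, "hand": 0}, {"ax": 0, "ay": 0, "dz": -12, "dx": -8, "dy": 5, "az": 0, "hand": 0}])

```text
clock: 4.45
eef_pos: [530.4, -298.0, 156.2]
tool_rot: [-3.141, -0.001, 0.871]
force: [-0.6, 0.3, -0.3]
width: 84.5
gripper_force: 0.0
```

```bash
cat > look.py <<'E'
from h import *
from cell import get_image
import sys
I={n:get_image(n) for n in('side','top','wrist')}
pickle.dump(I,open(sys.argv[1]+'.pkl','wb'))
p=[I['side']['pixels'][190:280,285:405],I['top']['pixels'][170:270,325:458]]
o=np.zeros((600,800,3),np.uint8)
o[:300,:400]=cv2.resize(p[0],(400,300),interpolation=2);o[300:,:400]=cv2.resize(p[1],(400,300),interpolation=2)
o[:,400:]=cv2.resize(I['wrist']['pixels'],(800,600))[:,200:600]
cv2.imwrite(f'pics/{sys.argv[1]}.png',o[:,:,::-1])
p=np.load('poses.npz')
x=W(p['p'],[0,-105,0])[0];delta(x[0],x[1],60,.87)
E
python3 look.py a1
```

```text
now 4.6 [ 529.7 -297.1  156.1] [-3.14  -0.     0.872] q [ 0.54  0.66 -0.12  1.71  0.11  0.78 -0.33] w 85.4 F [ 0.6 -0.5 -0.2] 0.0
d cm [-0.13  0.7   9.61] a [-0.001 -0.     0.002]
```

View pics/a1.png

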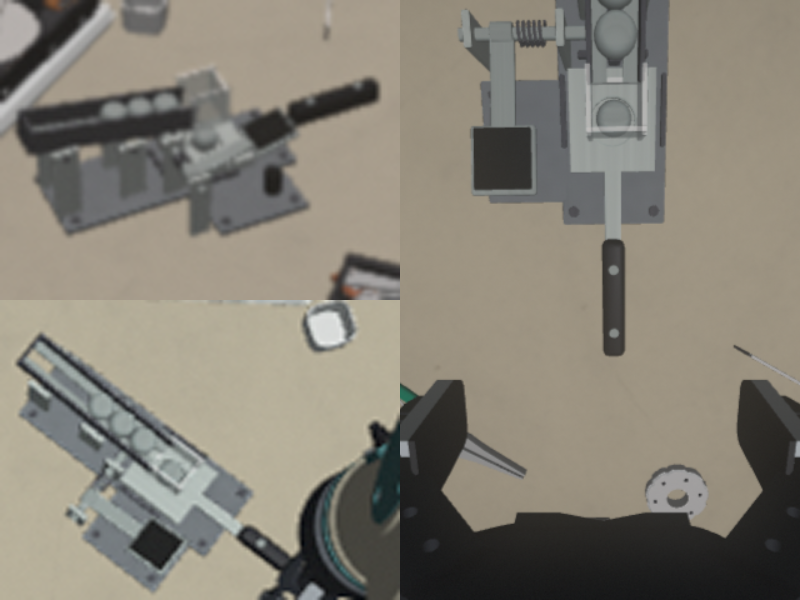

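The picture shows the ball in the pocket at (613,118), three balls left on the track and the pedal up. The handle runs straight down the image from (613,242) to (613,354). I'll locate it from the wrist view.

```bash
python3 - <<'E'
from h import *
d=pickle.load(open('a1.pkl','rb'))['wrist']
def ray(x,y,z):
    u=np.array([(x-200)/1.25,y/1.25,1]);C=-d['R'].T@d['t'];v=d['R'].T@np.linalg.inv(d['mtx'])@u
    return C+v*(z-C[2])/v[2]
a,b=ray(613,241,28),ray(613.5,354,28);p=np.load('poses.npz')['p']
print(a,b,np.linalg.norm(a-b),'width',np.linalg.norm(ray(602,300,28)-ray(624,300,28)))
yaw=np.arctan2(a[1]-b[1],a[0]-b[0]);print('handle dir',yaw,'model',p[2]+np.pi/2)
print('ball',ray(613,117,21.5),'model pocket',W(p,[0,0,21.5]),'model ends',W(p,[[0,-68,28],[0,-142,28]]))
m=(a+b)/2;print(m);delta(m[0],m[1],38,yaw)
E
```

```text
[ 555.69411095 -275.23295191   28.        ] [ 510.52421005 -330.27558483   28.        ] 71.20401243043503 width 13.442361591433473
handle dir 0.8835992117312657 model 0.8831338858126729
ball [ 599.70314695 -222.31681121   21.5       ] model pocket [[ 600.79598197 -221.37358813   21.5       ]] model ends [[ 557.63416437 -273.91935392   28.        ]
 [ 510.66395111 -331.1015108    28.        ]]
[ 533.1091605  -302.75426837   28.        ]
now 4.6 [ 529.7 -297.1  156.1] [-3.14  -0.     0.872] q [ 0.54  0.66 -0.12  1.71  0.11  0.78 -0.33] w 85.4 F [ 0.6 -0.5 -0.2] 0.0
d cm [-0.22  0.64 11.81] a [-0.001 -0.    -0.011]
```

>>> send_rows(series=[{"ax": 0, "ay": 0, "dz": 3, "dx": -0.2, "dy": 0.6, "az": -0.01, "hand": 0}, {"ax": 0, "ay": 0, "dz": 6, "dx": -0.2, "dy": 0.6, "az": -0.01, "hand": 0}, {"ax": 0, "ay": 0, "dz": 9, "dx": -0.2, "dy": 0.6, "az": -0.01, "hand": 0}, {"ax": 0, "ay": 0, "dz": 11.5, "dx": -0.2, "dy": 0.6, "az": -0.01, "hand": 0}, {"ax": 0, "ay": 0, "dz": 13, "dx": -0.2, "dy": 0.6, "az": -0.01, "hand": 0}, {"ax": 0, "ay": 0, "dz": 14, "dx": -0.2, "dy": 0.6, "az": -0.01, "hand": 0}, {"ax": 0, "ay": 0, "dz": 14.8, "dx": -0.2, "dy": 0.6, "az": -0.01, "hand": 0}, {"ax": 0, "ay": 0, "dz": 14.8, "dx": -0.2, "dy": 0.6, "az": -0.01, "hand": 0}])

```text
clock: 5.4
eef_pos: [533.2, -303.9, 8.0]
tool_rot: [-3.141, 0.0, 0.881]
force: [-0.4, 0.8, 0.2]
width: 85.1
gripper_force: 0.0
```

```bash
python3 -c "
from h import *
delta(533.3,-302.6,6,.8835)"
```

```text
now 5.4 [ 533.2 -303.9    8. ] [-3.141  0.     0.881] q [ 0.53  0.88 -0.09  1.76  0.14  0.51 -0.35] w 85.1 F [-0.4  0.8  0.2] 0.0
d cm [ 0.11 -0.07  0.2 ] a [-0.     0.    -0.002]
```

>>> send_rows(series=[{"ax": 0, "ay": 0, "dz": 0.2, "dx": 0.1, "dy": -0.1, "az": 0, "hand": 0.4}, {"ax": 0, "ay": 0, "dz": 0.2, "dx": 0.1, "dy": -0.1, "az": 0, "hand": 0.7}, {"ax": 0, "ay": 0, "dz": 0.2, "dx": 0.1, "dy": -0.1, "az": 0, "hand": 0.75}, {"ax": 0, "ay": 0, "dz": 0.2, "dx": 0.1, "dy": -0.1, "az": 0, "hand": 0.79}, {"ax": 0, "ay": 0, "dz": 0.2, "dx": 0.1, "dy": -0.1, "az": 0, "hand": 0.82}, {"ax": 0, "ay": 0, "dz": 0.2, "dx": 0.1, "dy": -0.1, "az": 0, "hand": 0.85}, {"ax": 0, "ay": 0, "dz": 0.2, "dx": 0.1, "dy": -0.1, "az": 0, "hand": 0.9}, {"ax": 0, "ay": 0, "dz": 0.2, "dx": 0.1, "dy": -0.1, "az": 0, "hand": 1}, {"ax": 0, "ay": 0, "dz": 0.2, "dx": 0.1, "dy": -0.1, "az": 0, "hand": 1}, {"ax": 0, "ay": 0, "dz": 0.2, "dx": 0.1, "dy": -0.1, "az": 0, "hand": 1}])

```text
clock: 6.4
eef_pos: [533.3, -303.0, 6.5]
tool_rot: [3.141, -0.0, 0.881]
force: [-0.6, -0.8, 3.1]
width: 12.9
gripper_force: 61.3
```

>>> send_rows(series=[{"ax": 0, "ay": 0, "dz": -0.1, "dx": 0, "dy": 0, "az": 0, "hand": 1}, {"ax": 0, "ay": 0, "dz": -0.2, "dx": 0, "dy": 0, "az": 0, "hand": 1}, {"ax": 0, "ay": 0, "dz": -0.35, "dx": 0, "dy": 0, "az": 0, "hand": 1}, {"ax": 0, "ay": 0, "dz": -0.5, "dx": 0, "dy": 0, "az": 0, "hand": 1}, {"ax": 0, "ay": 0, "dz": -0.6, "dx": 0, "dy": 0, "az": 0, "hand": 1}, {"ax": 0, "ay": 0, "dz": -0.65, "dx": 0, "dy": 0, "az": 0, "hand": 1}, {"ax": 0, "ay": 0, "dz": -0.65, "dx": 0, "dy": 0, "az": 0, "hand": 1}])

```text
clock: 7.1
eef_pos: [533.2, -302.7, 12.9]
tool_rot: [3.141, -0.0, 0.881]
force: [0.4, -0.6, -1.5]
width: 13.0
gripper_force: 60.9
```

```bash
python3 look.py a2
```

```text
now 7.25 [ 533.1 -302.7   12.8] [-3.142  0.     0.881] q [ 0.53  0.87 -0.09  1.76  0.14  0.51 -0.35] w 12.6 F [ 0.4  0.5 -1.8] 60.9
d cm [ 0.08  0.07 -4.72] a [-0.     0.     0.011]
```

View pics/a2.png

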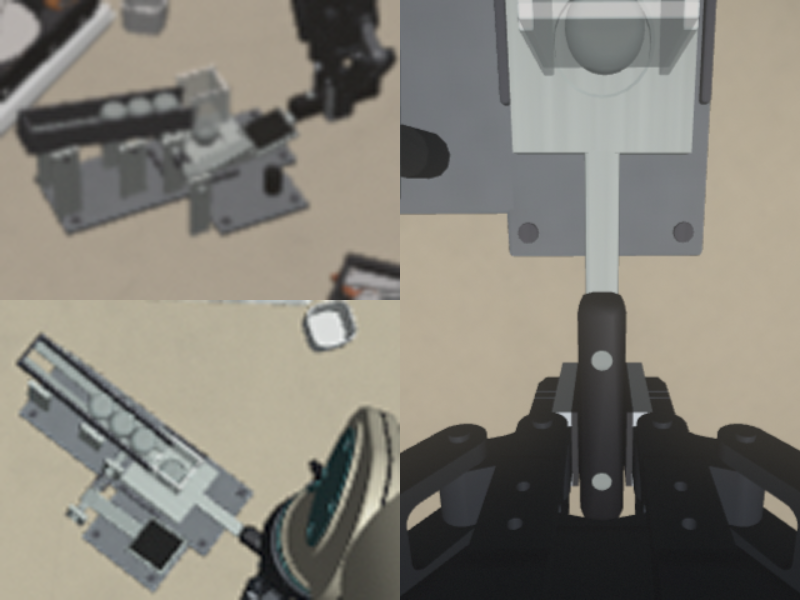

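The tray is held straight and clear of its ledges, with the ball at (605,40) still in the pocket. Now I draw it out.

>>> send_rows(series=[{"ax": 0, "ay": 0, "dz": 0, "dx": -0.2, "dy": 0, "az": 0, "hand": 1}, {"ax": 0, "ay": 0, "dz": 0, "dx": -0.7, "dy": 0, "az": 0, "hand": 1}, {"ax": 0, "ay": 0, "dz": 0, "dx": -1.5, "dy": 0, "az": 0, "hand": 1}, {"ax": 0, "ay": 0, "dz": 0, "dx": -2.5, "dy": 0, "az": 0, "hand": 1}, {"ax": 0, "ay": 0, "dz": 0, "dx": -3.5, "dy": 0, "az": 0, "hand": 1}, {"ax": 0, "ay": 0, "dz": 0, "dx": -4.5, "dy": 0, "az": 0, "hand": 1}, {"ax": 0, "ay": 0, "dz": 0, "dx": -5.5, "dy": 0, "az": 0, "hand": 1}, {"ax": 0, "ay": 0, "dz": 0, "dx": -6.3, "dy": 0, "az": 0, "hand": 1}, {"ax": 0, "ay": 0, "dz": 0, "dx": -6.8, "dy": 0, "az": 0, "hand": 1}, {"ax": 0, "ay": 0, "dz": 0, "dx": -7, "dy": 0, "az": 0, "hand": 1}])

```text
clock: 8.25
eef_pos: [488.1, -357.4, 12.8]
tool_rot: [-3.142, 0.0, 0.88]
force: [-0.1, 0.0, -1.4]
width: 12.8
gripper_force: 60.9
```

>>> send_rows(series=[{"ax": 0, "ay": 0, "dz": -0.2, "dx": 0, "dy": 0, "az": 0, "hand": 1}, {"ax": 0, "ay": 0, "dz": -0.8, "dx": 0, "dy": 0, "az": 0, "hand": 1}, {"ax": 0, "ay": 0, "dz": -1.8, "dx": 0, "dy": 0, "az": 0, "hand": 1}, {"ax": 0, "ay": 0, "dz": -3.3, "dx": 0, "dy": 0, "az": 0, "hand": 1}, {"ax": 0, "ay": 0, "dz": -5, "dx": 0, "dy": 0, "az": 0, "hand": 1}, {"ax": 0, "ay": 0, "dz": -7, "dx": 0, "dy": 0, "az": 0, "hand": 1}, {"ax": 0, "ay": 0, "dz": -9, "dx": 0, "dy": 0, "az": 0, "hand": 1}, {"ax": 0, "ay": 0, "dz": -11, "dx": 0, "dy": 0, "az": 0, "hand": 1}, {"ax": 0, "ay": 0, "dz": -13, "dx": 0, "dy": 0, "az": 0, "hand": 1}, {"ax": 0, "ay": 0, "dz": -15, "dx": 0, "dy": 0, "az": 0, "hand": 1}])

```text
clock: 9.25
eef_pos: [488.9, -356.5, 165.2]
tool_rot: [3.14, -0.0, 0.881]
force: [0.7, 0.0, -1.7]
width: 13.2
gripper_force: 60.9
```

```bash
python3 - <<'E'
from h import *
g=np.load('poses.npz')['g']; print(W(g,[[-105,0,0]]))
# target TCP: grip offset relative to tcp at yaw .8835: tray grip ~ TCP xy
x=W(g,[-105,0,0])[0]
delta(x[0],x[1],200,g[2])
E
```

```text
[[480.55383311 230.7188488    0.        ]]
now 9.25 [ 488.9 -356.5  165.2] [ 3.14  -0.     0.881] q [ 0.68  0.64 -0.15  1.71  0.13  0.79 -0.22] w 13.2 F [ 0.7  0.  -1.7] 60.9
d cm [ 44.78 -37.99  -3.53] a [ 0.001 -0.001  0.92 ]
```

```bash
python3 - <<'E'
import numpy as np
from scipy.spatial.transform import Rotation as R
A=np.array([488.9,-356.5,165.2]);B=np.array([480.5,230.7,190]);ya,yb=.881,-.039
N=30;f=lambda k:(lambda s:s*s*(3-2*s))(k/N)
for c in range(3):
    s0=f(10*c);P0=A+(B-A)*s0;R0=R.from_euler('xyz',[np.pi,0,ya+(yb-ya)*s0])
    print('call',c)
    for k in range(10*c+1,10*c+11):
        s=f(k);print((R0.inv().apply(A+(B-A)*s-P0)/10).round(1),((ya-yb)*(s-s0)).round(2))
E
```

```text
call 0Traceback (most recent call last):
  File "<stdin>", line 9, in <module>
AttributeError: 'float' object has no attribute 'round'
```

```bash
python3 - <<'E'
import numpy as np
from scipy.spatial.transform import Rotation as R
A=np.array([488.9,-356.5,165.2]);B=np.array([480.5,230.7,190]);ya,yb=.881,-.039
N=30;f=lambda k:(lambda s:s*s*(3-2*s))(k/N)
for c in range(3):
    s0=f(10*c);P0=A+(B-A)*s0;R0=R.from_euler('xyz',[np.pi,0,ya+(yb-ya)*s0])
    print('call',c)
    for k in range(10*c+1,10*c+11):
        s=f(k);print((R0.inv().apply(A+(B-A)*s-P0)/10).round(1),round((ya-yb)*(s-s0),2))
E
```

```text
call 0
[ 0.1 -0.1 -0. ] 0.0
[ 0.6 -0.5 -0. ] 0.01
[ 1.3 -1.1 -0.1] 0.03
[ 2.2 -1.8 -0.1] 0.04
[ 3.3 -2.8 -0.2] 0.07
[ 4.7 -4.  -0.3] 0.1
[ 6.2 -5.2 -0.3] 0.13
[ 7.9 -6.7 -0.4] 0.16
[ 9.7 -8.2 -0.5] 0.2
[11.6 -9.9 -0.6] 0.24
call 1
[ 1.6 -2.2 -0.1] 0.04
[ 3.2 -4.4 -0.2] 0.09
[ 4.9 -6.7 -0.4] 0.13
[ 6.6 -9.1 -0.5] 0.18
[  8.3 -11.4  -0.6] 0.22
[ 10.  -13.8  -0.7] 0.27
[ 11.7 -16.2  -0.8] 0.31
[ 13.4 -18.5  -1. ] 0.36
[ 15.  -20.7  -1.1] 0.4
[ 16.6 -22.9  -1.2] 0.44
call 2
[ 0.5 -2.5 -0.1] 0.04
[ 0.9 -4.8 -0.2] 0.08
[ 1.3 -7.  -0.3] 0.11
[ 1.7 -9.  -0.4] 0.14
[  2.  -10.7  -0.5] 0.17
[  2.3 -12.2  -0.5] 0.19
[  2.5 -13.3  -0.6] 0.21
[  2.7 -14.2  -0.6] 0.23
[  2.8 -14.8  -0.6] 0.24
[  2.8 -15.   -0.6] 0.24
```

>>> send_rows(series=[{"ax": 0, "ay": 0, "dz": 0, "dx": 0.1, "dy": -0.1, "az": 0, "hand": 1}, {"ax": 0, "ay": 0, "dz": 0, "dx": 0.6, "dy": -0.5, "az": 0.01, "hand": 1}, {"ax": 0, "ay": 0, "dz": -0.1, "dx": 1.3, "dy": -1.1, "az": 0.03, "hand": 1}, {"ax": 0, "ay": 0, "dz": -0.1, "dx": 2.2, "dy": -1.8, "az": 0.04, "hand": 1}, {"ax": 0, "ay": 0, "dz": -0.2, "dx": 3.3, "dy": -2.8, "az": 0.07, "hand": 1}, {"ax": 0, "ay": 0, "dz": -0.3, "dx": 4.7, "dy": -4, "az": 0.1, "hand": 1}, {"ax": 0, "ay": 0, "dz": -0.3, "dx": 6.2, "dy": -5.2, "az": 0.13, "hand": 1}, {"ax": 0, "ay": 0, "dz": -0.4, "dx": 7.9, "dy": -6.7, "az": 0.16, "hand": 1}, {"ax": 0, "ay": 0, "dz": -0.5, "dx": 9.7, "dy": -8.2, "az": 0.2, "hand": 1}, {"ax": 0, "ay": 0, "dz": -0.6, "dx": 11.6, "dy": -9.9, "az": 0.24, "hand": 1}])

```text
clock: 10.25
eef_pos: [485.5, -202.2, 168.1]
tool_rot: [-3.14, 0.001, 0.639]
force: [0.4, -0.8, -1.5]
width: 12.8
gripper_force: 60.9
```

>>> send_rows(series=[{"ax": 0, "ay": 0, "dz": -0.1, "dx": 1.6, "dy": -2.2, "az": 0.04, "hand": 1}, {"ax": 0, "ay": 0, "dz": -0.2, "dx": 3.2, "dy": -4.4, "az": 0.09, "hand": 1}, {"ax": 0, "ay": 0, "dz": -0.4, "dx": 4.9, "dy": -6.7, "az": 0.13, "hand": 1}, {"ax": 0, "ay": 0, "dz": -0.5, "dx": 6.6, "dy": -9.1, "az": 0.18, "hand": 1}, {"ax": 0, "ay": 0, "dz": -0.6, "dx": 8.3, "dy": -11.4, "az": 0.22, "hand": 1}, {"ax": 0, "ay": 0, "dz": -0.7, "dx": 10, "dy": -13.8, "az": 0.27, "hand": 1}, {"ax": 0, "ay": 0, "dz": -0.8, "dx": 11.7, "dy": -16.2, "az": 0.31, "hand": 1}, {"ax": 0, "ay": 0, "dz": -1, "dx": 13.4, "dy": -18.5, "az": 0.36, "hand": 1}, {"ax": 0, "ay": 0, "dz": -1.1, "dx": 15, "dy": -20.7, "az": 0.4, "hand": 1}, {"ax": 0, "ay": 0, "dz": -1.2, "dx": 16.6, "dy": -22.9, "az": 0.44, "hand": 1}])

```text
clock: 11.25
eef_pos: [480.8, 80.7, 180.2]
tool_rot: [-3.141, 0.002, 0.2]
force: [-0.7, -0.3, -1.2]
width: 13.0
gripper_force: 60.9
```

>>> send_rows(series=[{"ax": 0, "ay": 0, "dz": -0.1, "dx": 0.5, "dy": -2.5, "az": 0.04, "hand": 1}, {"ax": 0, "ay": 0, "dz": -0.2, "dx": 0.9, "dy": -4.8, "az": 0.08, "hand": 1}, {"ax": 0, "ay": 0, "dz": -0.3, "dx": 1.3, "dy": -7, "az": 0.11, "hand": 1}, {"ax": 0, "ay": 0, "dz": -0.4, "dx": 1.7, "dy": -9, "az": 0.14, "hand": 1}, {"ax": 0, "ay": 0, "dz": -0.5, "dx": 2, "dy": -10.7, "az": 0.17, "hand": 1}, {"ax": 0, "ay": 0, "dz": -0.5, "dx": 2.3, "dy": -12.2, "az": 0.19, "hand": 1}, {"ax": 0, "ay": 0, "dz": -0.6, "dx": 2.5, "dy": -13.3, "az": 0.21, "hand": 1}, {"ax": 0, "ay": 0, "dz": -0.6, "dx": 2.7, "dy": -14.2, "az": 0.23, "hand": 1}, {"ax": 0, "ay": 0, "dz": -0.6, "dx": 2.8, "dy": -14.8, "az": 0.24, "hand": 1}, {"ax": 0, "ay": 0, "dz": -0.6, "dx": 2.8, "dy": -15, "az": 0.24, "hand": 1}])

```text
clock: 12.25
eef_pos: [478.7, 232.3, 186.3]
tool_rot: [3.141, 0.001, -0.038]
force: [0.5, 0.1, -0.4]
width: 13.0
gripper_force: 60.9
```

```bash
python3 - <<'E'
from h import *
from cell import get_image
delta(480.5,230.7,90,-.039)
I={n:get_image(n) for n in('side','top','wrist')}
pickle.dump(I,open('b1.pkl','wb'))
o=np.zeros((600,800,3),np.uint8)
o[:300,:400]=cv2.resize(I['side']['pixels'][250:440,170:424],(400,300),interpolation=2);o[300:,:400]=cv2.resize(I['top']['pixels'][185:285,105:238],(400,300),interpolation=2)
o[:,400:]=cv2.resize(I['wrist']['pixels'],(800,600))[:,200:600]
cv2.imwrite('pics/b1.png',o[:,:,::-1])
E
```

```text
now 12.25 [478.7 232.3 186.3] [ 3.141e+00  1.000e-03 -3.800e-02] q [-0.61  0.52  0.15  1.9  -0.12  0.73 -2.  ] w 13.0 F [ 0.5  0.1 -0.4] 60.9
d cm [0.2  0.15 9.63] a [0.    0.001 0.001]
```

View pics/b1.png

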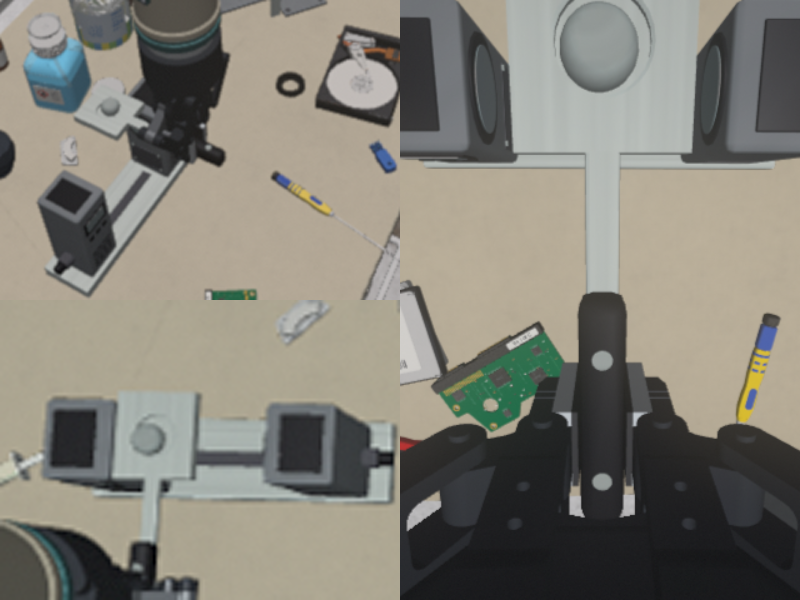

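The tray is centred between the heads: the plate centre is at 602 in the wrist pane and the heads lie symmetrically round it. The ball sits in its pocket, so I descend.

>>> send_rows(series=[{"ax": 0, "ay": 0, "dz": 0.2, "dx": 0.1, "dy": 0.1, "az": 0, "hand": 1}, {"ax": 0, "ay": 0, "dz": 0.6, "dx": 0.1, "dy": 0.1, "az": 0, "hand": 1}, {"ax": 0, "ay": 0, "dz": 1.2, "dx": 0.2, "dy": 0.1, "az": 0, "hand": 1}, {"ax": 0, "ay": 0, "dz": 2, "dx": 0.2, "dy": 0.1, "az": 0, "hand": 1}, {"ax": 0, "ay": 0, "dz": 2.8, "dx": 0.2, "dy": 0.1, "az": 0, "hand": 1}, {"ax": 0, "ay": 0, "dz": 3.6, "dx": 0.2, "dy": 0.1, "az": 0, "hand": 1}, {"ax": 0, "ay": 0, "dz": 4.3, "dx": 0.2, "dy": 0.1, "az": 0, "hand": 1}, {"ax": 0, "ay": 0, "dz": 4.8, "dx": 0.2, "dy": 0.1, "az": 0, "hand": 1}, {"ax": 0, "ay": 0, "dz": 5, "dx": 0.2, "dy": 0.1, "az": 0, "hand": 1}])

```text
clock: 13.3
eef_pos: [481.5, 229.9, 136.1]
tool_rot: [3.141, 0.001, -0.039]
force: [0.3, 0.1, -2.2]
width: 12.8
gripper_force: 60.9
```

>>> send_rows(series=[{"ax": 0, "ay": 0, "dz": 0.2, "dx": 0, "dy": 0, "az": 0, "hand": 1}, {"ax": 0, "ay": 0, "dz": 0.6, "dx": 0, "dy": 0, "az": 0, "hand": 1}, {"ax": 0, "ay": 0, "dz": 1.2, "dx": 0, "dy": 0, "az": 0, "hand": 1}, {"ax": 0, "ay": 0, "dz": 2, "dx": 0, "dy": 0, "az": 0, "hand": 1}, {"ax": 0, "ay": 0, "dz": 2.8, "dx": 0, "dy": 0, "az": 0, "hand": 1}, {"ax": 0, "ay": 0, "dz": 3.6, "dx": 0, "dy": 0, "az": 0, "hand": 1}, {"ax": 0, "ay": 0, "dz": 4.2, "dx": 0, "dy": 0, "az": 0, "hand": 1}, {"ax": 0, "ay": 0, "dz": 4.5, "dx": 0, "dy": 0, "az": 0, "hand": 1}, {"ax": 0, "ay": 0, "dz": 4.5, "dx": 0, "dy": 0, "az": 0, "hand": 1}, {"ax": 0, "ay": 0, "dz": 4.5, "dx": 0, "dy": 0, "az": 0, "hand": 1}])

```text
clock: 14.3
eef_pos: [481.9, 230.1, 91.9]
tool_rot: [-3.141, -0.0, -0.039]
force: [-0.1, 0.4, -0.8]
width: 12.8
gripper_force: 60.9
```

```bash
python3 - <<'E'
from h import *
from cell import get_image
delta(480.5,230.7,90,-.039)
I={n:get_image(n) for n in('side','top','wrist')}
pickle.dump(I,open('b2.pkl','wb'))
o=np.zeros((600,800,3),np.uint8)
o[:300,:400]=cv2.resize(I['side']['pixels'][285:375,200:320],(400,300),interpolation=2);o[300:,:400]=cv2.resize(I['top']['pixels'][195:270,120:220],(400,300),interpolation=2)
o[:,400:]=cv2.resize(I['wrist']['pixels'],(800,600))[:,200:600]
cv2.imwrite('pics/b2.png',o[:,:,::-1])
E
```

```text
now 14.3 [481.9 230.1  91.9] [-3.141 -0.    -0.039] q [-0.58  0.67  0.12  1.96 -0.15  0.51 -1.96] w 12.8 F [-0.1  0.4 -0.8] 60.9
d cm [-0.14 -0.05  0.19] a [-0. -0. -0.]
```

View pics/b2.png

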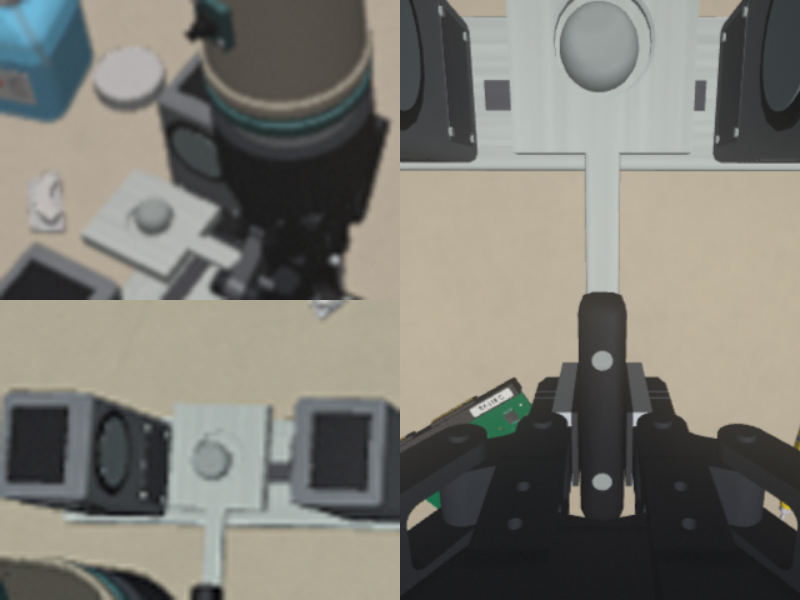

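The ball is at (154,214) in the side pane, (211,459) in the top pane and (599,46) in the wrist pane. I'll triangulate it against the beam.

```bash
python3 - <<'E'
from h import *
I=pickle.load(open('b2.pkl','rb'));g=np.load('poses.npz')['g']
O=[(I['side'],cr(154,214,400/120,200,285)),(I['top'],cr(211,159,4,120,195)),(I['wrist'],cr(599+200-400,46,1.25,0,0))]
for S in (O,O[:2]):
    r=least_squares(lambda X:np.concatenate([(proj(d,X)-u).ravel() for d,u in S]),[585,226,105])
    v=r.x-[g[0],g[1],0];c,s=np.cos(g[2]),np.sin(g[2])
    print(r.x.round(1),r.fun.round(1),'rel gauge',c*v[0]+s*v[1],-s*v[0]+c*v[1],r.x[2]-105)
# tray plate pitch: plate near edge & corners in top/wrist
d=I['wrist'];C=-d['R'].T@d['t']
def ray(x,y,z):
    v=d['R'].T@np.linalg.inv(d['mtx'])@np.append(cr(x-200,y,1.25,0,0),1);return C+v*(z-C[2])/v[2]
for z in(98,100):a,b=ray(514,153,z),ray(690,153,z);print(z,'near edge',a,b,np.linalg.norm(a-b))
E
```

```text
[581.2 227.  108.5] [ 0.   0.5 -0.5  1.   0.1 -0.2] rel gauge -4.304906648935705 0.165594810569599 3.533848085120482
[582.7 225.9 108.1] [-0.3 -0.1  0.1  0.3] rel gauge -2.789346738099438 -0.8539139217243413 3.064530182566486
98 near edge [557.72701084 252.09245583  98.        ] [555.77516466 202.39865455  98.        ] 49.732118285879686
100 near edge [557.6009251 251.7319487 100.       ] [555.67779542 202.76926647 100.        ] 49.00043550285634
```

>>> send_rows(series=[{"ax": 0, "ay": 0, "dz": 0.1, "dx": 0.1, "dy": 0, "az": 0, "hand": 1}, {"ax": 0, "ay": 0, "dz": 0.2, "dx": 0.2, "dy": 0, "az": 0, "hand": 1}, {"ax": 0, "ay": 0, "dz": 0.2, "dx": 0.2, "dy": 0, "az": 0, "hand": 1}, {"ax": 0, "ay": 0, "dz": 0.2, "dx": 0.2, "dy": 0, "az": 0, "hand": 1}, {"ax": 0, "ay": 0, "dz": 0.2, "dx": 0.2, "dy": 0, "az": 0, "hand": 1}, {"ax": 0, "ay": 0, "dz": 0.2, "dx": 0.2, "dy": 0, "az": 0, "hand": 1}, {"ax": 0, "ay": 0, "dz": 0.2, "dx": 0.2, "dy": 0, "az": 0, "hand": 1}, {"ax": 0, "ay": 0, "dz": 0.2, "dx": 0.2, "dy": 0, "az": 0, "hand": 1}, {"ax": 0, "ay": 0, "dz": 0.2, "dx": 0.2, "dy": 0, "az": 0, "hand": 1}, {"ax": 0, "ay": 0, "dz": 0.2, "dx": 0.2, "dy": 0, "az": 0, "hand": 1}])

```text
clock: 15.45
eef_pos: [483.7, 230.0, 89.8]
tool_rot: [-3.142, -0.0, -0.039]
force: [-0.2, 0.4, -1.6]
width: 13.0
gripper_force: 60.9
```

>>> send_rows(series=[{"ax": 0, "ay": 0, "dz": 0, "dx": 0, "dy": 0, "az": 0, "hand": 1}, {"ax": 0, "ay": 0, "dz": 0, "dx": 0, "dy": 0, "az": 0, "hand": 1}, {"ax": 0, "ay": 0, "dz": 0, "dx": 0, "dy": 0, "az": 0, "hand": 1}, {"ax": 0, "ay": 0, "dz": 0, "dx": 0, "dy": 0, "az": 0, "hand": 1}, {"ax": 0, "ay": 0, "dz": 0, "dx": 0, "dy": 0, "az": 0, "hand": 1}, {"ax": 0, "ay": 0, "dz": 0, "dx": 0, "dy": 0, "az": 0, "hand": 1}, {"ax": 0, "ay": 0, "dz": 0, "dx": 0, "dy": 0, "az": 0, "hand": 1}, {"ax": 0, "ay": 0, "dz": 0, "dx": 0, "dy": 0, "az": 0, "hand": 1}, {"ax": 0, "ay": 0, "dz": 0, "dx": 0, "dy": 0, "az": 0, "hand": 1}, {"ax": 0, "ay": 0, "dz": 0, "dx": 0, "dy": 0, "az": 0, "hand": 1}])

```text
clock: 16.45
eef_pos: [483.7, 230.0, 89.8]
tool_rot: [3.142, -0.0, -0.039]
force: [0.1, -0.3, -1.8]
width: 12.8
gripper_force: 60.9
```

```bash
python3 - <<'E'
from h import *
from cell import get_image,read_state
a=pickle.load(open('b2.pkl','rb'))['wrist']['pixels'];p=[get_image('wrist')['pixels'] for _ in range(4)]
crop=lambda I:cv2.GaussianBlur(cv2.cvtColor(I,7)[0:110,400:560],(3,3),0).astype(np.float32)
print('ball motion diff',np.abs(crop(p[0])-crop(p[3])).max(),'shift since b2',np.abs(crop(a)-crop(p[3])).max())
delta(480.5,230.7,90,-.039);print(np.abs(read_state()['qd']).max())
c=crop(p[3]).astype(np.uint8);print([h.round(0).tolist() for h in [cv2.HoughCircles(c,cv2.HOUGH_GRADIENT,1,50,param1=80,param2=12,minRadius=25,maxRadius=45)] if h is not None])
E
```

```text
ball motion diff 4.0 shift since b2 96.0
now 16.65 [483.7 230.   89.8] [ 3.142 -0.    -0.039] q [-0.57  0.68  0.12  1.96 -0.15  0.51 -1.96] w 13.1 F [-0.3 -0.1 -0.9] 60.9
d cm [-0.33 -0.06 -0.02] a [ 0. -0. -0.]
0.0010288678654158502
[[[[44.0, 52.0, 44.0]]]]
```

```bash
python3 - <<'E'
from h import *
from cell import get_image
I={n:get_image(n) for n in('side','top','wrist')}
pickle.dump(I,open('b3.pkl','wb'))
o=np.zeros((600,800,3),np.uint8)
o[:300,:400]=cv2.resize(I['side']['pixels'][320:380,210:290],(400,300),interpolation=2);o[300:,:400]=cv2.resize(I['top']['pixels'][207:267,132:212],(400,300),interpolation=2)
o[:,400:]=cv2.resize(I['wrist']['pixels'],(800,600))[:,200:600]
cv2.imwrite('pics/b3.png',o[:,:,::-1])
E
```

```text
(no output)
```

View pics/b3.png

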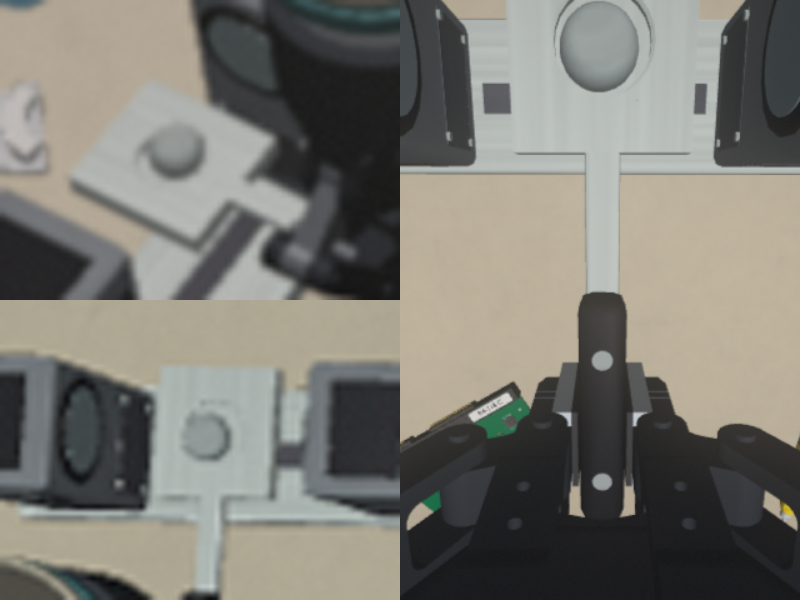

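The ball is at (177,151) in the side pane and (207,437) in the top pane, lying towards the handle side of its pocket, and the tray is clear of both heads.

```bash
python3 - <<'E'
from h import *
I=pickle.load(open('b3.pkl','rb'));g=np.load('poses.npz')['g']
S=[(I['side'],cr(177,151,5,210,320)),(I['top'],cr(207,137,5,132,207))]
r=least_squares(lambda X:np.concatenate([(proj(d,X)-u).ravel() for d,u in S]),[585,226,105])
v=r.x-[g[0],g[1],0];c,s=np.cos(g[2]),np.sin(g[2])
print(r.x.round(1),r.fun.round(1),'rel',c*v[0]+s*v[1],-s*v[0]+c*v[1],r.x[2]-105)
E
```

```text
[584.4 226.2 104.3] [-0.1 -0.   0.   0.1] rel -1.0660742348604595 -0.5377620105187432 -0.656931123560085
```

```bash
python3 -c "
from cell import finish_job
print(finish_job())"
```

```text
the job is handed in; nothing more can be done
None
```

I handed the job in at about 17 s with the tray held still in the gauge. The ball is in its pocket, about 1 mm from the beam centre in each axis by camera measurement; the judge's verdict was not shown.

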